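# Tip the router offcuts into the scrap crate

### The job

Pick up the open-ended plywood tray by its bridge handle, hold it over the slatted wooden crate (not the solid-sided box with the partition) and tip it so that both offcuts slide off its open end into the crate. Then set the empty tray back down level where it stood; do not push the crate about.

Things in the scene. Friction and masses are not known exactly. Their poses are not given: they have to be found in the camera images.
- tray: Loose plywood tray, 180 (x) x 120 (y) mm, 0.3 kg; grey floor 6 mm; walls 36 mm high on three sides, none at x=+90 mm: the open lip, pointing roughly to world +y. Handle: bar along y over the middle, 16 mm thick in x, at x=0, z=88 to 112 mm, 120 mm free between posts; grip it from above, fingers closing along tray x. Origin: centre of underside, z up. Offcuts slide at 20, all off at 40 degrees.
- crate: Loose slatted crate of brown wood on the table left of the tray (+y), 160 x 160 x 90 mm high, walls 6 mm, pale corner posts inside, 0.9 kg. Origin: centre of underside, z up. A solid-sided box of the same wood and size with a partition stands beside it: leave it. Things between tray and crate are under 50 mm high; a 150 mm bottle far right.
- plug: Loose round plywood plug, 36 mm across, 18 mm thick, 15 g, lying on the tray. Origin: centre of its underside, z up as it lies at the start.
- block: Loose rectangular offcut, 45 x 26 mm (x, y), 20 mm thick, 18 g, lying on the tray. Origin: centre of its underside, z up as it lies at the start.
There are look-alikes about, which are no part of the job. Leave any yellow look-alike of the tray alone.

How it is judged:
On the way:
1. the tray, held up over the crate, is tipped by more than 20 degrees (angle between tray's own z axis and vertical above 0.35 rad and height (world z) of tray above 0.08 m and horizontal distance between tray and crate below 0.2 m), for 0.1 s.
At the end, for the whole second after the job is handed in: Both offcuts lie at rest inside the upright slatted crate (within its 160 x 160 mm outline and below its 90 mm rim); the tray stands level (within 7 degrees) and at rest on the table within 60 mm of where it started (x of plug in the frame of crate between -0.08 and 0.08 m and y of plug in the frame of crate between -0.08 and 0.08 m and z of plug in the frame of crate between 0 and 0.09 m and linear speed of each of plug, block, tray below 0.05 m/s and x of block in the frame of crate between -0.08 and 0.08 m and y of block in the frame of crate between -0.08 and 0.08 m and z of block in the frame of crate between 0 and 0.09 m and distance of tray from where it was at the start of the episode below 0.06 m and angle between each of tray, crate's own z axis and vertical below 0.12 rad); the robot touches nothing.
It fails at once if the crate is pushed more than 50 mm from its place (distance of crate from where it was at the start of the episode above 0.05 m).
It also fails if it takes over 58 s, if anything falls off the work surface, if the arm or the gripper's body presses on something with over 40 N, if the wrist force passes 120 N, or if a joint passes its speed limit or range.

### The arm

A 7-joint arm with a two-finger parallel gripper is mounted at the origin on the work surface. World frame = base frame: x ahead of the robot, y to its left, z up, the work surface at z = 0. Lengths are in m, angles in rad, forces in N, time in s.
With the tool pointing down it reaches from about 0.425 to 0.925 m from the base axis. Payload 6.8 kg.
Tool frame: the origin (TCP) lies at the very end of the fingers, on their centre line; the grasp point (between the pads) lies 19 mm behind it; z points along the fingers, y is the line along which they close (so a half turn about z gives the same grasp; the last joint's range is limited). The gripper opens to 85 mm and grips with 20 to 120 N. Pads are 22 mm wide; open, the fingers measure 114 mm over their backs; the gripper's body (76 mm by 85 mm) begins 54 mm behind the grasp point. The pads swing forward as they close: fully open they stand 13 mm farther back than shut.
Start: joints at [1.205, 0.477, 0.022, 1.555, -0.011, 1.109, -0.083], TCP at [0.172, -0.653, 0.231] pointing down, gripper open.
Joint ranges: [-2.96, 2.96], [-0.34, 2.1], [-1.41, 1.46], [0.24, 2.44], [-1.37, 4.51], [0.17, 1.92], [-2.96, 2.96]. Speed limits (rad/s): [2.39, 2.39, 3.14, 3.14, 3.14, 3.14, 3.14].

### API

Orientations are given as a rotation vector (axis times angle).
In Python, from bench import get_obs, grab_frame, hand_in gives the robot as it stands.
- The arm moves only by the tool drive_tool, never from a script. Its argument "rows" is a list of rows, each an object with "offset": the shift along the tool's x, y, z as a fraction of full scale, a list of three; "rotation": the turn, a rotation vector about the tool's x, y, z as a fraction of full scale, a list of three; "claw": the opening, from 0 (shut) to 1 (fully open). In form: [{"offset": [tx, ty, tz], "rotation": [wx, wy, wz], "claw": claw}, ...]. A call has 1 to 20 rows; each row is the pose to reach, as a shift and turn from the pose commanded when the call began, along the tool's axes at that moment; what a row does not reach only later rows make up. Full scale, the value 1, is 0.15 m for a shift and 2 rad for a turn. A row lasts 1/12 s, in which the tool goes at most 41.7 mm and 7.16 degrees, less where a joint would pass 70% of its speed; a pose out of reach is approached as far as the arm can. A call with a number of a shift or a turn outside -1 to 1 is refused whole. A call with a gripper value outside its range is refused whole. The fingers move at their own pace and stop on an object; "force" is the grip in N (left out, the last holds). Time passes only in rows, so rows that repeat a pose let the fingers close. It gives the time, the measured TCP pose, the force, the opening and the grip force at its end, in the units of the state.
- get_obs(): the state, without advancing time (a new reading comes with each control period).
- grab_frame(name): name is "side" or "top"; returns a dict with "frame" (400x640x3 uint8, red, green, blue), "z_map" (400x640 float32, m along the optical axis (not along the pixel's ray), 0 where there is no reading), "vfov" (degrees; the focal length in pixels is half the picture's height over the tangent of half this angle, whatever the lens; pixels are square), "cx", "cy" (the principal point, pixels), "R" (3x3) and "t" (3): a world point X has camera coordinates R X + t. Camera axes: x right, y down, z forward; pixel columns grow to the right and rows downward; lengths in m; the calibration is good to about 2 mm. A picture is of the moment at which its call begins.
- hand_in(): hands the job in; it is judged then, once.
The state is a dict: "clock": time; "joints": joint angles; "qvel": joint speeds; "tau": joint torques, N m; "tcp_pos": TCP position; "orientation": TCP orientation; "contact_force": force on the tool from outside, world axes, zero at the start; "moment": the same for the moment, N m; "grip_width": finger opening in m; "gripper_force": force on a finger pad.
Only numpy, scipy, OpenCV 4.12 (cv2) and the standard library are available. Lean on these libraries where they do the work, as an engineer would, in place of code of your own. Each camera call takes 0.05 s, during which the arm holds its last target. There are 200 camera calls.

## Working session

There is one attempt and no reset: what is moved stays moved. The work goes in short steps, Python scripts to look and compute and a tool call to move; the robot and the scene stay as the last step left them, time stands still between calls to the robot, and variables do not carry over. Pictures are saved under pics/ and viewed, at most 10 in all, crops included, and the job is handed in when it is done.

Besides the shell and the picture viewer there is one more tool, called after "Call:" as name(argument=value, ...), one argument or row to a line, values as JSON. drive_tool: Moves the arm, as the interface text tells. Its arguments: {"type":"object","properties":{"rows":{"type":"array","items":{"type":"object","properties":{"offset":{"type":"array","items":{"type":"number"}},"rotation":{"type":"array","items":{"type":"number"}},"claw":{"type":"number"}}}},"force":{"type":"number"}},"required":["rows"]}

```bash
mkdir -p pics
cat > h.py <<'E'
import numpy as np,cv2
from bench import get_obs,grab_frame
def cloud(f):
    H,W=f["z_map"].shape; fl=H/2/np.tan(np.radians(f["vfov"])/2)
    v,u=np.mgrid[:H,:W]; z=f["z_map"]
    P=np.stack([(u-f["cx"])/fl*z,(v-f["cy"])/fl*z,z],-1)
    X=(P-np.array(f["t"]))@np.array(f["R"])
    X[z==0]=np.nan
    return X
E
python3 - <<'E'
from h import *
import pickle
for n in("top","side"):
    f=grab_frame(n); pickle.dump(f,open(n+".pkl","wb")); cv2.imwrite(f"pics/{n}0.png",f["frame"][:,:,::-1])
    print(n,f["vfov"],f["cx"],f["cy"],np.round(f["R"],3).tolist(),np.round(f["t"],3), (f["z_map"]==0).mean())
print(get_obs())
E
```

```text
top 49.20630191002027 321.9028716314002 199.34573011986237 [[0.011, -1.0, 0.018], [-0.999, -0.012, -0.039], [0.04, -0.017, -0.999]] [-0.253  0.48   1.538] 0.00405078125
side 44.179926546556814 317.57877899096366 204.83058439144918 [[-0.814, -0.581, 0.01], [-0.321, 0.436, -0.841], [0.484, -0.688, -0.541]] [0.247 0.294 0.998] 0.00410546875
{'clock': 0.1, 'joints': array([ 1.20488919,  0.47774889,  0.0223294 ,  1.55632339, -0.01146899,
        1.10926482, -0.08312772]), 'qvel': array([-3.05245605e-04, -2.31375933e-03,  1.00144739e-03, -4.54139457e-03,
       -1.14303780e-03,  3.38392677e-04,  4.25475384e-05]), 'tau': array([ 3.60804959e-03, -5.97761106e+01,  1.61296964e+00, -2.81955010e+01,
        1.27021325e-02,  5.04994081e-03, -3.66959489e-05]), 'tcp_pos': array([ 0.17195919, -0.65220197,  0.23041391]), 'orientation': array([-3.11395856e+00, -4.03667316e-01,  5.42158060e-04]), 'contact_force': array([-0.06600304,  0.77378923, -0.3351342 ]), 'moment': array([ 0.01074848, -0.00536551, -0.00912143]), 'gripper_force': 0.0, 'grip_width': 0.0853337815493868}
```

View pics/top0.png

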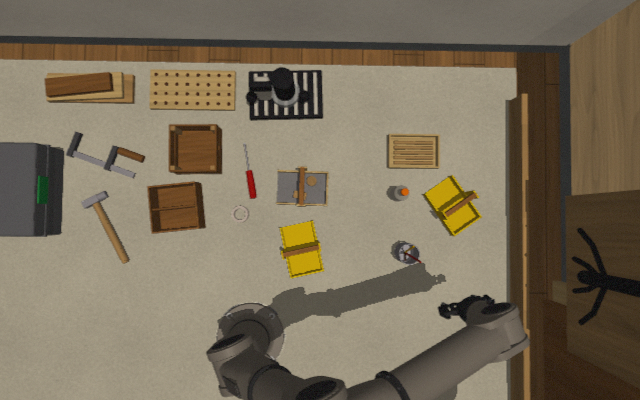

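View pics/side0.png

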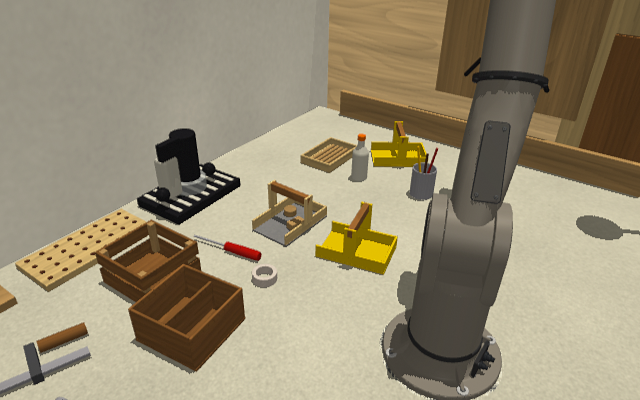

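Candidates in the top view. Trays: grey-floored plywood at (302,188), yellow at (301,249) and yellow at (452,205). I choose (302,188). Crates: slatted with pale posts at (195,149), partitioned solid box at (176,207). I choose (195,149). Next I check the choice in a close crop and measure.

Run:
```python
from h import *
import pickle
f=pickle.load(open("top.pkl","rb")); g=pickle.load(open("side.pkl","rb"))
a=cv2.resize(f["frame"][110:240,140:340],(800,520),interpolation=cv2.INTER_CUBIC)
cv2.imwrite("pics/crop0.png",a[:,:,::-1])
for n,F in(("top",f),("side",g)):
    X=cloud(F)
    p=X.reshape(-1,3); p=p[~np.isnan(p).any(1)]
    def rect(lo,hi,xr,yr):
        m=(p[:,2]>lo)&(p[:,2]<hi)&(p[:,0]>xr[0])&(p[:,0]<xr[1])&(p[:,1]>yr[0])&(p[:,1]<yr[1])
        q=p[m]; r=cv2.minAreaRect(q[:,:2].astype(np.float32)); return len(q),q.mean(0).round(4),np.round(r[0],4),np.round(r[1],4),round(r[2],1),np.percentile(q[:,2],[5,50,95]).round(4)
    # region from pixels in top
    if n=="top":
        for name,(u0,u1,v0,v1) in dict(tray=(272,332,165,210),crate=(165,225,120,178),box=(145,208,180,235)).items():
            s=X[v0:v1,u0:u1].reshape(-1,3); print(name,np.nanpercentile(s,2,axis=0).round(3),np.nanpercentile(s,98,axis=0).round(3))
    print(n,"handle",rect(.1,.13,(.38,.58),(-.2,.1)))
    print(n,"crate",rect(.078,.1,(.5,.75),(.12,.4)))
    print(n,"box",rect(.078,.1,(.3,.52),(.12,.4)))
```

```text
tray [ 0.449 -0.276 -0.005] [ 0.604 -0.071  0.114]
crate [ 0.56   0.108 -0.005] [0.76  0.313 0.093]
box [ 0.357  0.164 -0.005] [0.543 0.377 0.093]
top handle (186, array([ 0.5161, -0.175 ,  0.1115]), array([ 0.5189, -0.1722]), array([0.1203, 0.0267]), 0.8, array([0.1068, 0.1116, 0.1167]))
top crate (588, array([0.6257, 0.2255, 0.0887]), array([0.6159, 0.2311]), array([0.2293, 0.2227]), 0.5, array([0.0814, 0.0891, 0.0944]))
top box (380, array([0.4347, 0.2597, 0.088 ]), array([0.4472, 0.2541]), array([0.1592, 0.1618]), 6.4, array([0.0793, 0.0888, 0.0946]))
side handle (289, array([ 0.5108, -0.1721,  0.1084]), array([ 0.5168, -0.1757]), array([0.0321, 0.1248]), 88.3, array([0.1012, 0.1098, 0.113 ]))
side crate (1641, array([0.608 , 0.2265, 0.0864]), array([0.6163, 0.2316]), array([0.2308, 0.224 ]), 0.2, array([0.079 , 0.0875, 0.0917]))
side box (1326, array([0.4282, 0.2661, 0.0858]), array([0.4464, 0.2542]), array([0.1605, 0.1637]), 6.6, array([0.0786, 0.0869, 0.0912]))
```

View pics/crop0.png

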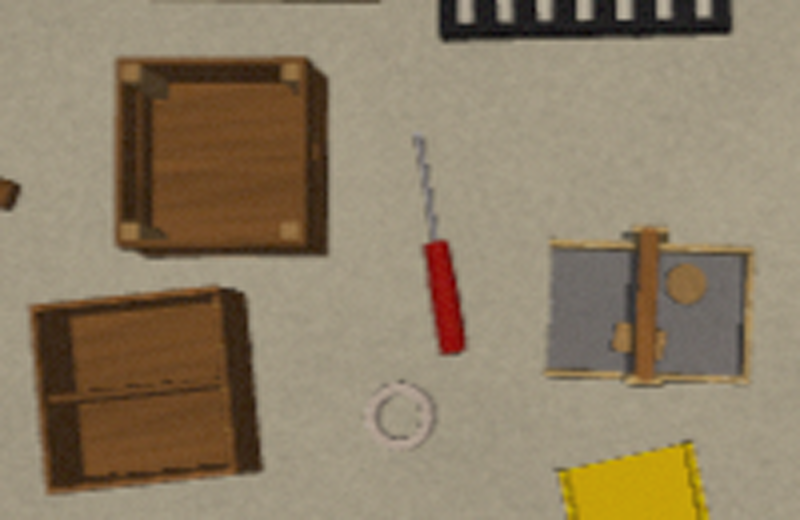

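The crop confirms the choice: the tray has a grey floor, an open lip on the left, the plug at (687,283) and the block under the bar at (640,340). The crate has four pale posts and no partition. Now I refine the yaw and centres.

Run:
```python
from h import *
import pickle
from scipy.spatial.transform import Rotation as R
def rep(n,m,X):
    q=X[m]; q=q[np.abs(q-np.median(q,0)).max(1)<.13]
    r=cv2.minAreaRect(q[:,:2].astype(np.float32)); l=cv2.fitLine(q[:,:2].astype(np.float32),cv2.DIST_HUBER,0,.01,.01).ravel()
    print(n,len(q),"med",np.median(q,0).round(4),"rect",np.round(r[0],4),np.round(r[1],4),round(r[2],1),"line deg",np.degrees(np.arctan2(l[1],l[0])).round(1),l[2:].round(4))
for n in("top","side"):
    f=pickle.load(open(n+".pkl","rb")); X=cloud(f); z=X[...,2];x=X[...,0];y=X[...,1]
    box=((x>.42)&(x<.62)&(y>-.29)&(y<-.06))
    rep(n+" handle",box&(z>.105)&(z<.118),X)
    rep(n+" traywall",box&(z>.028)&(z<.042),X)
    hsv=cv2.cvtColor(f["frame"],cv2.COLOR_RGB2HSV)
    rep(n+" floor",box&(z>-.002)&(z<.012)&(hsv[...,1]<30)&(hsv[...,2]<150),X)
    rep(n+" plug/block",box&(z>.016)&(z<.028)&(hsv[...,1]>60),X)
    rep(n+" crate",(x>.54)&(y<.305)&(y>.1)&(z>.08)&(z<.1),X)
o=get_obs(); print(R.from_rotvec(o["orientation"]).as_matrix().round(3))
```

```text
top handle 199 med [ 0.5221 -0.1753  0.1115] rect [ 0.5232 -0.1756] [0.0269 0.1299] 87.8 line deg -1.7 [ 0.5285 -0.175 ]
top traywall 235 med [ 0.5319 -0.2018  0.0356] rect [ 0.5224 -0.176 ] [0.1779 0.1206] 88.8 line deg 55.1 [ 0.5445 -0.173 ]
top floor 986 med [ 0.5225 -0.1544  0.0059] rect [ 0.5242 -0.1723] [0.1035 0.1712] 0.3 line deg 86.0 [ 0.5233 -0.1702]
top plug/block 136 med [ 0.5426 -0.1989  0.0242] rect [ 0.5195 -0.186 ] [0.1514 0.1146] 88.5 line deg -49.2 [ 0.5323 -0.1886]
top crate 554 med [0.6601 0.197  0.0891] rect [0.6496 0.1945] [0.1618 0.1625] 1.0 line deg 56.5 [0.6386 0.1671]
side handle 241 med [ 0.5181 -0.172   0.1107] rect [ 0.5219 -0.1737] [0.0311 0.1342] 89.8 line deg -0.7 [ 0.5214 -0.1717]
side traywall 381 med [ 0.4884 -0.1653  0.034 ] rect [ 0.5201 -0.1758] [0.1833 0.1306] 87.7 line deg 46.7 [ 0.5045 -0.185 ]
side floor 741 med [ 0.5372 -0.1305  0.0053] rect [ 0.5191 -0.1704] [0.1753 0.1169] 88.2 line deg -82.3 [ 0.5345 -0.1413]
side plug/block 527 med [ 0.5018 -0.1771  0.0225] rect [ 0.5206 -0.1743] [0.1809 0.1237] 87.6 line deg -43.2 [ 0.52   -0.1812]
side crate 1218 med [0.6376 0.2047 0.0884] rect [0.6487 0.194 ] [0.1658 0.1642] 0.4 line deg -34.2 [0.6406 0.1932]
[[ 0.967  0.255 -0.001]
 [ 0.255 -0.967  0.002]
 [-0.    -0.002 -1.   ]]
```

Call:
drive_tool(
  rows=[
    {"offset": [0.15, -0.12, 0], "rotation": [0, 0, 0.03], "claw": 1},
    {"offset": [0.3, -0.25, 0], "rotation": [0, 0, 0.06], "claw": 1},
    {"offset": [0.45, -0.37, 0], "rotation": [0, 0, 0.09], "claw": 1},
    {"offset": [0.6, -0.5, 0], "rotation": [0, 0, 0.12], "claw": 1},
    {"offset": [0.77, -0.62, 0], "rotation": [0, 0, 0.144], "claw": 1},
    {"offset": [0.77, -0.62, 0], "rotation": [0, 0, 0.144], "claw": 1},
  ],
  force=80,
)

```text
clock: 0.6
tcp_pos: [0.2657, -0.5277, 0.2309]
orientation: [-3.138, 0.038, -0.003]
contact_force: [0.5, 0.4, 0.1]
grip_width: 0.0854
gripper_force: 0.0
```

```bash
cat >> h.py <<'E'
from scipy.spatial.transform import Rotation as Rot
YAW=-1.7
def pose(tip=0,yaw=YAW):  # tool down, tool x along bar, tip in deg about bar
    b=Rot.from_euler("z",yaw,degrees=True)*Rot.from_euler("x",180,degrees=True)
    return b*Rot.from_euler("x",-tip,degrees=True)
def go(p,R):
    o=get_obs(); c=Rot.from_rotvec(o["orientation"])
    print("t",o["clock"],"at",o["tcp_pos"].round(4),"off",(c.inv().apply(np.array(p)-o["tcp_pos"])/.15).round(3),"rot",((c.inv()*R).as_rotvec()/2).round(4),"w",o["grip_width"],"F",o["contact_force"].round(1),"j",o["joints"].round(2))
E
python3 -c "
from h import *
go([.522,-.175,.231],pose())"
```

```text
t 0.6 at [ 0.2657 -0.5277  0.2309] off [ 1.652 -2.392  0.012] rot [-0.0019 -0.0011  0.0028] w 0.08538475119279201 F [0.5 0.4 0.1] j [ 0.98  0.34  0.03  1.76 -0.02  1.04 -0.58]
```

Call:
drive_tool(
  rows=[
    {"offset": [0.14, -0.2, 0], "rotation": [0, 0, 0], "claw": 1},
    {"offset": [0.28, -0.4, 0], "rotation": [0, 0, 0], "claw": 1},
    {"offset": [0.42, -0.6, 0], "rotation": [0, 0, 0], "claw": 1},
    {"offset": [0.55, -0.8, 0], "rotation": [0, 0, 0], "claw": 1},
  ],
)

```text
clock: 0.93
tcp_pos: [0.3469, -0.4144, 0.2311]
orientation: [-3.141, 0.047, 0.0]
contact_force: [0.8, -0.0, 0.6]
grip_width: 0.0855
gripper_force: 0.0
```

Call:
drive_tool(
  rows=[
    {"offset": [0.14, -0.2, 0], "rotation": [0, 0, 0], "claw": 1},
    {"offset": [0.28, -0.4, 0], "rotation": [0, 0, 0], "claw": 1},
    {"offset": [0.42, -0.6, 0], "rotation": [0, 0, 0], "claw": 1},
    {"offset": [0.55, -0.8, 0], "rotation": [0, 0, 0], "claw": 1},
  ],
)

```text
clock: 1.27
tcp_pos: [0.433, -0.2968, 0.2312]
orientation: [-3.141, 0.047, 0.0]
contact_force: [-0.4, -0.8, 0.7]
grip_width: 0.0855
gripper_force: 0.0
```

Call:
drive_tool(
  rows=[
    {"offset": [0.14, -0.2, 0], "rotation": [0, 0, 0], "claw": 1},
    {"offset": [0.28, -0.4, 0], "rotation": [0, 0, 0], "claw": 1},
    {"offset": [0.42, -0.6, 0], "rotation": [0, 0, 0], "claw": 1},
    {"offset": [0.55, -0.8, 0], "rotation": [0, 0, 0], "claw": 1},
    {"offset": [0.55, -0.8, 0], "rotation": [0, 0, 0], "claw": 1},
    {"offset": [0.55, -0.8, 0], "rotation": [0, 0, 0], "claw": 1},
  ],
)

```text
clock: 1.77
tcp_pos: [0.5193, -0.1785, 0.2309]
orientation: [-3.14, 0.039, 0.001]
contact_force: [0.1, -0.3, 0.3]
grip_width: 0.0852
gripper_force: 0.0
```

```bash
python3 -c "
from h import *
go([.522,-.175,.081],pose())"
```

```text
t 1.7667 at [ 0.5193 -0.1785  0.2309] off [ 0.017 -0.023  1.   ] rot [-0.0005  0.0002  0.0024] w 0.08519186703893983 F [ 0.1 -0.3  0.3] j [ 0.38  0.28 -0.2   1.85  0.06  1.02 -1.44]
```

Descend, then close.

Call:
drive_tool(
  rows=[
    {"offset": [0.02, -0.02, 0.15], "rotation": [0, 0, 0.002], "claw": 1},
    {"offset": [0.02, -0.02, 0.3], "rotation": [0, 0, 0.002], "claw": 1},
    {"offset": [0.02, -0.02, 0.45], "rotation": [0, 0, 0.002], "claw": 1},
    {"offset": [0.02, -0.02, 0.6], "rotation": [0, 0, 0.002], "claw": 1},
    {"offset": [0.02, -0.02, 0.7], "rotation": [0, 0, 0.002], "claw": 1},
    {"offset": [0.02, -0.02, 0.8], "rotation": [0, 0, 0.002], "claw": 1},
    {"offset": [0.02, -0.02, 0.9], "rotation": [0, 0, 0.002], "claw": 1},
    {"offset": [0.02, -0.02, 1.0], "rotation": [0, 0, 0.002], "claw": 1},
    {"offset": [0.02, -0.02, 1.0], "rotation": [0, 0, 0.002], "claw": 1},
    {"offset": [0.02, -0.02, 1.0], "rotation": [0, 0, 0.002], "claw": 1},
  ],
)

```text
clock: 2.6
tcp_pos: [0.5201, -0.1793, 0.0807]
orientation: [3.141, -0.056, -0.004]
contact_force: [0.2, -0.7, -0.1]
grip_width: 0.0852
gripper_force: 0.0
```

Run:
```python
from h import *
go([.522,-.175,.081],pose())
f=grab_frame("side");X=cloud(f)
cv2.imwrite("pics/pre.png",cv2.resize(f["frame"][120:280,200:400],(800,640))[:600,:,::-1])
```

```text
t 2.6 at [ 0.5201 -0.1793  0.0807] off [ 0.011 -0.029 -0.002] rot [ 0.0001  0.0012 -0.0031] w 0.0851831702202031 F [ 0.2 -0.7 -0.1] j [ 0.36  0.47 -0.17  1.97  0.12  0.71 -1.5 ]
```

View pics/pre.png

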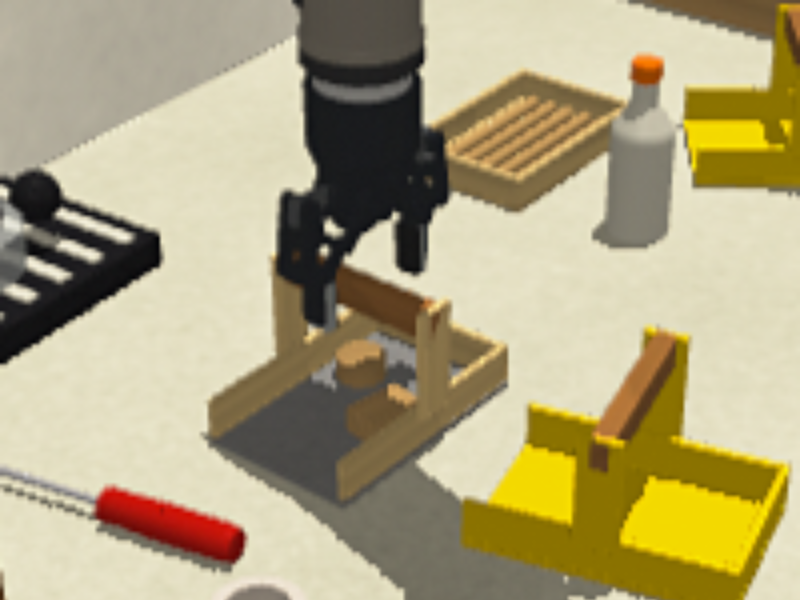

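The picture shows the fingers at (320,290) and (410,240) straddling the bar between its posts, with both offcuts on the tray floor. I centre by 4 mm in y and close.

Call:
drive_tool(
  rows=[
    {"offset": [0.01, -0.03, 0], "rotation": [0, 0, 0], "claw": 1},
    {"offset": [0.01, -0.03, 0], "rotation": [0, 0, 0], "claw": 0.6},
    {"offset": [0.01, -0.03, 0], "rotation": [0, 0, 0], "claw": 0.4},
    {"offset": [0.01, -0.03, 0], "rotation": [0, 0, 0], "claw": 0.3},
    {"offset": [0.01, -0.03, 0], "rotation": [0, 0, 0], "claw": 0.2},
    {"offset": [0.01, -0.03, 0], "rotation": [0, 0, 0], "claw": 0.1},
    {"offset": [0.01, -0.03, 0], "rotation": [0, 0, 0], "claw": 0},
    {"offset": [0.01, -0.03, 0], "rotation": [0, 0, 0], "claw": 0},
    {"offset": [0.01, -0.03, 0], "rotation": [0, 0, 0], "claw": 0},
    {"offset": [0.01, -0.03, 0], "rotation": [0, 0, 0], "claw": 0},
    {"offset": [0.01, -0.03, 0], "rotation": [0, 0, 0], "claw": 0},
  ],
  force=80,
)

```text
clock: 3.57
tcp_pos: [0.5233, -0.1738, 0.0817]
orientation: [3.141, -0.054, 0.001]
contact_force: [-0.6, -1.3, 5.5]
grip_width: 0.015
gripper_force: 78.9
```

```bash
python3 -c "
from h import *
go([.522,-.175,.221],pose())"
```

```text
t 3.5667 at [ 0.5233 -0.1738  0.0817] off [-0.008  0.009 -0.929] rot [ 0.0001 -0.0002 -0.0023] w 0.015039012141262999 F [-0.6 -1.3  5.5] j [ 0.35  0.47 -0.18  1.97  0.12  0.71 -1.51]
```

Gripped, with a width of 15 mm and 79 N. Lifting.

Call:
drive_tool(
  rows=[
    {"offset": [0, 0, -0.05], "rotation": [0, 0, 0], "claw": 0},
    {"offset": [0, 0, -0.15], "rotation": [0, 0, 0], "claw": 0},
    {"offset": [0, 0, -0.25], "rotation": [0, 0, 0], "claw": 0},
    {"offset": [0, 0, -0.35], "rotation": [0, 0, 0], "claw": 0},
    {"offset": [0, 0, -0.45], "rotation": [0, 0, 0], "claw": 0},
    {"offset": [0, 0, -0.55], "rotation": [0, 0, 0], "claw": 0},
    {"offset": [0, 0, -0.65], "rotation": [0, 0, 0], "claw": 0},
    {"offset": [0, 0, -0.75], "rotation": [0, 0, 0], "claw": 0},
    {"offset": [0, 0, -0.85], "rotation": [0, 0, 0], "claw": 0},
    {"offset": [0, 0, -0.95], "rotation": [0, 0, 0], "claw": 0},
    {"offset": [0, 0, -1], "rotation": [0, 0, 0], "claw": 0},
    {"offset": [0, 0, -1], "rotation": [0, 0, 0], "claw": 0},
    {"offset": [0, 0, -1], "rotation": [0, 0, 0], "claw": 0},
  ],
)

```text
clock: 4.65
tcp_pos: [0.5227, -0.1735, 0.2309]
orientation: [-3.141, 0.054, 0.001]
contact_force: [0.3, -1.1, -2.5]
grip_width: 0.0147
gripper_force: 78.2
```

Run:
```python
from h import *
# grip-point(100 mm up) plan: lip kept at crate y offset L, lip height hz
def tcp(tip,ly,lz,x=.6495):
    t=np.radians(tip);c,s=np.cos(t),np.sin(t)
    gy=ly-(.09*c-.094*s); gz=lz+(.09*s+.094*c)
    # TCP is 19 mm along tool z from grip
    return np.array([x,gy-.019*s,gz-.019*c])
go(tcp(0,.194-.04,.155),pose(0,0))
for t in(0,10,20,30,40,45):print(t,tcp(t,.194-.04,.125).round(3))
```

```text
t 4.65 at [ 0.5227 -0.1735  0.2309] off [ 0.791 -1.611  0.006] rot [-0.      0.0002 -0.0171] w 0.014652620462290964 F [ 0.3 -1.1 -2.5] j [ 0.37  0.28 -0.2   1.84  0.06  1.02 -1.46]
0 [0.65  0.064 0.2  ]
10 [0.65  0.078 0.214]
20 [0.65  0.095 0.226]
30 [0.65  0.114 0.235]
40 [0.65  0.133 0.24 ]
45 [0.65  0.143 0.242]
```

Call:
drive_tool(
  rows=[
    {"offset": [0.02, -0.03, 0], "rotation": [0, 0, 0], "claw": 0},
    {"offset": [0.05, -0.1, 0], "rotation": [0, 0, -0.002], "claw": 0},
    {"offset": [0.09, -0.19, 0], "rotation": [0, 0, -0.004], "claw": 0},
    {"offset": [0.14, -0.29, 0], "rotation": [0, 0, -0.006], "claw": 0},
    {"offset": [0.19, -0.39, 0], "rotation": [0, 0, -0.008], "claw": 0},
    {"offset": [0.24, -0.49, 0], "rotation": [0, 0, -0.01], "claw": 0},
    {"offset": [0.29, -0.59, 0], "rotation": [0, 0, -0.012], "claw": 0},
    {"offset": [0.34, -0.69, 0], "rotation": [0, 0, -0.014], "claw": 0},
    {"offset": [0.38, -0.77, 0], "rotation": [0, 0, -0.016], "claw": 0},
    {"offset": [0.4, -0.81, 0], "rotation": [0, 0, -0.017], "claw": 0},
    {"offset": [0.4, -0.81, 0], "rotation": [0, 0, -0.017], "claw": 0},
  ],
)

```text
clock: 5.57
tcp_pos: [0.5879, -0.0512, 0.231]
orientation: [-3.14, -0.006, 0.0]
contact_force: [-0.3, 0.1, -2.1]
grip_width: 0.0149
gripper_force: 78.2
```

Call:
drive_tool(
  rows=[
    {"offset": [0.02, -0.03, 0], "rotation": [0, 0, 0], "claw": 0},
    {"offset": [0.05, -0.1, 0], "rotation": [0, 0, 0], "claw": 0},
    {"offset": [0.09, -0.19, 0], "rotation": [0, 0, 0], "claw": 0},
    {"offset": [0.14, -0.29, 0], "rotation": [0, 0, 0], "claw": 0},
    {"offset": [0.19, -0.39, 0], "rotation": [0, 0, 0], "claw": 0},
    {"offset": [0.24, -0.49, 0], "rotation": [0, 0, 0], "claw": 0},
    {"offset": [0.29, -0.59, 0], "rotation": [0, 0, 0], "claw": 0},
    {"offset": [0.34, -0.69, 0], "rotation": [0, 0, 0], "claw": 0},
    {"offset": [0.38, -0.77, 0], "rotation": [0, 0, 0], "claw": 0},
    {"offset": [0.4, -0.8, 0], "rotation": [0, 0, 0], "claw": 0},
    {"offset": [0.4, -0.8, 0], "rotation": [0, 0, 0], "claw": 0},
    {"offset": [0.4, -0.8, 0], "rotation": [0, 0, 0], "claw": 0},
  ],
)

```text
clock: 6.57
tcp_pos: [0.6472, 0.0653, 0.2311]
orientation: [3.141, -0.001, -0.001]
contact_force: [-0.8, -0.4, -3.7]
grip_width: 0.0151
gripper_force: 78.2
```

Run:
```python
from h import *
def tcp(tip,ly,lz,x=.6495):
    t=np.radians(tip);c,s=np.cos(t),np.sin(t)
    return np.array([x,ly-(.09*c-.094*s)-.019*s,lz+(.09*s+.094*c)-.019*c])
go(tcp(0,.154,.125),pose(0,0))
for t in(0,10,20,30,40,45):
    print(t,end=" "); go(tcp(t,.154,.125),pose(t,0))
f=grab_frame("side"); cv2.imwrite("pics/over.png",f["frame"][:,:,::-1])
X=cloud(f); m=(X[...,0]>.52)&(X[...,0]<.76)&(X[...,1]<.3)&(X[...,1]>.10)&(X[...,2]>.08)&(X[...,2]<.1)
```

```text
t 6.5667 at [0.6472 0.0653 0.2311] off [0.016 0.009 0.207] rot [ 0.0004  0.0003 -0.0002] w 0.015107614018376018 F [-0.8 -0.4 -3.7] j [ 0.    0.45 -0.27  1.6   0.13  1.11 -1.88]
0 t 6.5667 at [0.6472 0.0653 0.2311] off [0.016 0.009 0.207] rot [ 0.0004  0.0003 -0.0002] w 0.015107614018376018 F [-0.8 -0.4 -3.7] j [ 0.    0.45 -0.27  1.6   0.13  1.11 -1.88]
10 t 6.5667 at [0.6472 0.0653 0.2311] off [ 0.016 -0.087  0.111] rot [-0.0869  0.0003 -0.0001] w 0.015107614018376018 F [-0.8 -0.4 -3.7] j [ 0.    0.45 -0.27  1.6   0.13  1.11 -1.88]
20 t 6.5667 at [0.6472 0.0653 0.2311] off [ 0.016 -0.199  0.032] rot [-1.742e-01  3.000e-04 -1.000e-04] w 0.015107614018376018 F [-0.8 -0.4 -3.7] j [ 0.    0.45 -0.27  1.6   0.13  1.11 -1.88]
30 t 6.5667 at [0.6472 0.0653 0.2311] off [ 0.015 -0.322 -0.026] rot [-2.614e-01  3.000e-04 -1.000e-04] w 0.015107614018376018 F [-0.8 -0.4 -3.7] j [ 0.    0.45 -0.27  1.6   0.13  1.11 -1.88]
40 t 6.5667 at [0.6472 0.0653 0.2311] off [ 0.015 -0.453 -0.062] rot [-3.487e-01  3.000e-04 -1.000e-04] w 0.015107614018376018 F [-0.8 -0.4 -3.7] j [ 0.    0.45 -0.27  1.6   0.13  1.11 -1.88]
45 t 6.5667 at [0.6472 0.0653 0.2311] off [ 0.015 -0.521 -0.071] rot [-3.923e-01  3.000e-04 -1.000e-04] w 0.015107614018376018 F [-0.8 -0.4 -3.7] j [ 0.    0.45 -0.27  1.6   0.13  1.11 -1.88]
```

View pics/over.png

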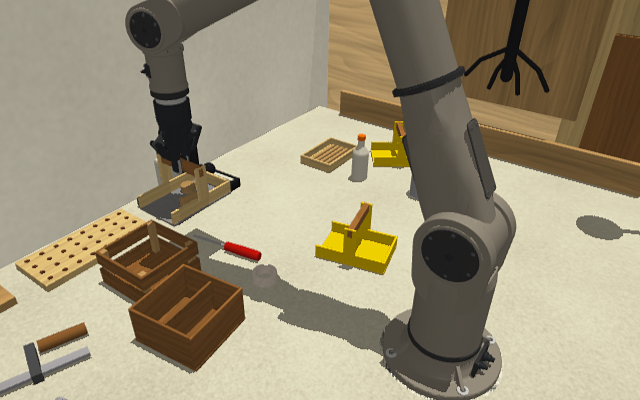

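The tray hangs level over the near side of the crate at about (185,190), with the offcuts still aboard. Now I tip it about the lip.

Call:
drive_tool(
  rows=[
    {"offset": [0.015, -0.01, 0.18], "rotation": [-0.02, 0, 0], "claw": 0},
    {"offset": [0.015, -0.03, 0.16], "rotation": [-0.04, 0, 0], "claw": 0},
    {"offset": [0.015, -0.06, 0.14], "rotation": [-0.065, 0, 0], "claw": 0},
    {"offset": [0.015, -0.09, 0.11], "rotation": [-0.087, 0, 0], "claw": 0},
    {"offset": [0.015, -0.12, 0.09], "rotation": [-0.11, 0, 0], "claw": 0},
    {"offset": [0.015, -0.145, 0.07], "rotation": [-0.13, 0, 0], "claw": 0},
    {"offset": [0.015, -0.17, 0.05], "rotation": [-0.15, 0, 0], "claw": 0},
    {"offset": [0.015, -0.185, 0.04], "rotation": [-0.163, 0, 0], "claw": 0},
    {"offset": [0.015, -0.2, 0.03], "rotation": [-0.174, 0, 0], "claw": 0},
    {"offset": [0.015, -0.215, 0.025], "rotation": [-0.185, 0, 0], "claw": 0},
    {"offset": [0.015, -0.23, 0.02], "rotation": [-0.195, 0, 0], "claw": 0},
    {"offset": [0.015, -0.245, 0.01], "rotation": [-0.205, 0, 0], "claw": 0},
    {"offset": [0.015, -0.26, 0], "rotation": [-0.215, 0, 0], "claw": 0},
    {"offset": [0.015, -0.27, 0], "rotation": [-0.225, 0, 0], "claw": 0},
    {"offset": [0.015, -0.285, -0.01], "rotation": [-0.235, 0, 0], "claw": 0},
    {"offset": [0.015, -0.3, -0.015], "rotation": [-0.245, 0, 0], "claw": 0},
    {"offset": [0.015, -0.315, -0.02], "rotation": [-0.255, 0, 0], "claw": 0},
    {"offset": [0.015, -0.33, -0.03], "rotation": [-0.265, 0, 0], "claw": 0},
  ],
)

```text
clock: 8.12
tcp_pos: [0.6495, 0.1156, 0.2358]
orientation: [2.61, -0.0, -0.0]
contact_force: [0.9, -0.2, -2.1]
grip_width: 0.0146
gripper_force: 78.8
```

Run:
```python
from h import *
def tcp(tip,ly,lz,x=.6495):
    t=np.radians(tip);c,s=np.cos(t),np.sin(t)
    return np.array([x,ly-(.09*c-.094*s)-.019*s,lz+(.09*s+.094*c)-.019*c])
for t in(35,40,46):
    print(t,end=" "); go(tcp(t,.154,.125),pose(t,0))
f=grab_frame("side"); cv2.imwrite("pics/tip.png",cv2.resize(f["frame"][90:315,60:360],(800,600))[:,:,::-1])
```

```text
35 t 8.1167 at [0.6495 0.1156 0.2358] off [ 0.    -0.037 -0.039] rot [-0.0395  0.0001 -0.    ] w 0.014618890883540346 F [ 0.9 -0.2 -2.1] j [-0.41  0.57 -0.14  1.5   0.53  1.4  -2.28]
40 t 8.1167 at [0.6495 0.1156 0.2358] off [ 0.    -0.086 -0.086] rot [-0.0831  0.0001 -0.    ] w 0.014618890883540346 F [ 0.9 -0.2 -2.1] j [-0.41  0.57 -0.14  1.5   0.53  1.4  -2.28]
46 t 8.1167 at [0.6495 0.1156 0.2358] off [ 0.    -0.151 -0.136] rot [-1.355e-01  1.000e-04 -0.000e+00] w 0.014618890883540346 F [ 0.9 -0.2 -2.1] j [-0.41  0.57 -0.14  1.5   0.53  1.4  -2.28]
```

View pics/tip.png

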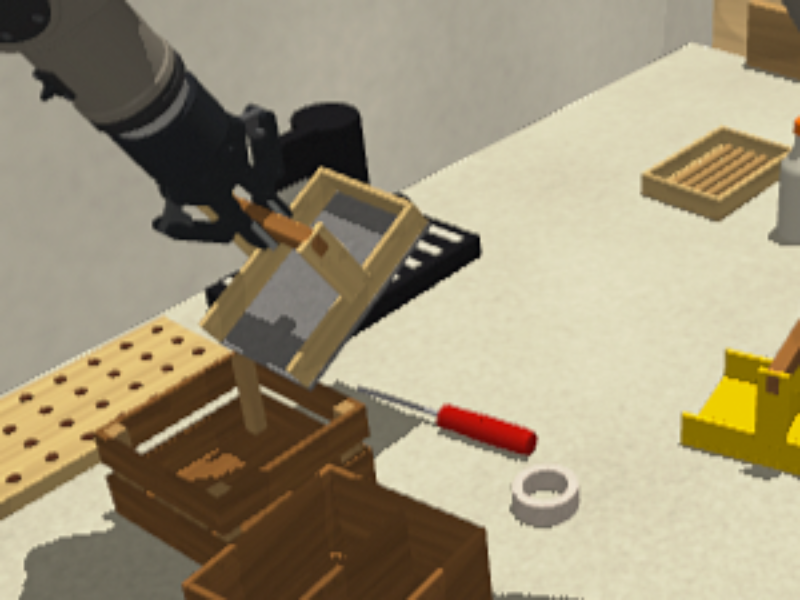

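The tray looks empty and there are light pieces in the crate at (210,465) and (218,490). I tip to 40° to be sure, then check from above.

Call:
drive_tool(
  rows=[
    {"offset": [0, -0.02, -0.02], "rotation": [-0.02, 0, 0], "claw": 0},
    {"offset": [0, -0.04, -0.04], "rotation": [-0.04, 0, 0], "claw": 0},
    {"offset": [0, -0.06, -0.065], "rotation": [-0.06, 0, 0], "claw": 0},
    {"offset": [0, -0.085, -0.085], "rotation": [-0.083, 0, 0], "claw": 0},
    {"offset": [0, -0.085, -0.085], "rotation": [-0.083, 0, 0], "claw": 0},
    {"offset": [0, -0.085, -0.085], "rotation": [-0.083, 0, 0], "claw": 0},
    {"offset": [0, -0.085, -0.085], "rotation": [-0.083, 0, 0], "claw": 0},
    {"offset": [0, -0.085, -0.085], "rotation": [-0.083, 0, 0], "claw": 0},
  ],
)

```text
clock: 8.83
tcp_pos: [0.6499, 0.1314, 0.241]
orientation: [2.446, -0.003, 0.0]
contact_force: [0.4, -0.6, -2.2]
grip_width: 0.0145
gripper_force: 78.9
```

Run:
```python
from h import *
go([.6495,.07,.26],pose(0,YAW))
f=grab_frame("side"); g=grab_frame("top")
a=cv2.resize(f["frame"][150:310,80:280],(500,400),interpolation=cv2.INTER_CUBIC)
b=cv2.resize(g["frame"][110:190,150:210],(300,400),interpolation=cv2.INTER_CUBIC)
cv2.imwrite("pics/tip2.png",np.hstack([a,b])[:,:,::-1])
```

```text
t 8.8333 at [0.6499 0.1314 0.241 ] off [-0.002  0.395  0.165] rot [ 0.3478 -0.0053  0.0131] w 0.014502438004796841 F [ 0.4 -0.6 -2.2] j [-0.5   0.63 -0.1   1.45  0.62  1.52 -2.35]
```

View pics/tip2.png

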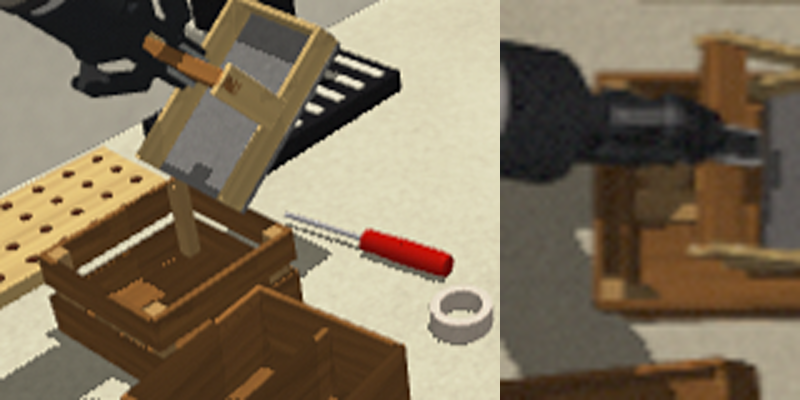

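The tray is empty. One piece shows in the crate, and the partitioned box has a light patch at (250,385) to check. I level and withdraw, then look.

Call:
drive_tool(
  rows=[
    {"offset": [0, 0.03, 0], "rotation": [0.03, 0, 0], "claw": 0},
    {"offset": [0, 0.08, 0.01], "rotation": [0.07, 0, 0.002], "claw": 0},
    {"offset": [0, 0.13, 0.03], "rotation": [0.12, 0, 0.003], "claw": 0},
    {"offset": [0, 0.18, 0.05], "rotation": [0.17, 0, 0.005], "claw": 0},
    {"offset": [0, 0.24, 0.08], "rotation": [0.22, -0.003, 0.008], "claw": 0},
    {"offset": [0, 0.3, 0.11], "rotation": [0.27, -0.004, 0.01], "claw": 0},
    {"offset": [0, 0.36, 0.14], "rotation": [0.32, -0.005, 0.012], "claw": 0},
    {"offset": [0, 0.395, 0.165], "rotation": [0.348, -0.005, 0.013], "claw": 0},
    {"offset": [0, 0.395, 0.165], "rotation": [0.348, -0.005, 0.013], "claw": 0},
    {"offset": [0, 0.395, 0.165], "rotation": [0.348, -0.005, 0.013], "claw": 0},
  ],
)

```text
clock: 9.77
tcp_pos: [0.6494, 0.0678, 0.2598]
orientation: [3.139, -0.051, -0.001]
contact_force: [-0.1, 0.7, -2.9]
grip_width: 0.0146
gripper_force: 78.8
```

Call:
drive_tool(
  rows=[
    {"offset": [-0.1, 0.2, 0], "rotation": [0, 0, 0], "claw": 0},
    {"offset": [-0.2, 0.4, 0], "rotation": [0, 0, 0], "claw": 0},
    {"offset": [-0.3, 0.6, 0], "rotation": [0, 0, 0], "claw": 0},
    {"offset": [-0.43, 0.82, 0], "rotation": [0, 0, 0], "claw": 0},
    {"offset": [-0.43, 0.82, 0], "rotation": [0, 0, 0], "claw": 0},
  ],
)

```text
clock: 10.18
tcp_pos: [0.5778, -0.0573, 0.259]
orientation: [3.135, -0.054, -0.007]
contact_force: [-0.3, -1.2, -3.0]
grip_width: 0.015
gripper_force: 79.0
```

Run:
```python
from h import *
go([.5225,-.174,.25],pose())
f=grab_frame("side"); g=grab_frame("top")
a=cv2.resize(f["frame"][200:380,80:260],(400,400),interpolation=cv2.INTER_CUBIC)
b=cv2.resize(g["frame"][115:240,130:255],(400,400),interpolation=cv2.INTER_CUBIC)
cv2.imwrite("pics/in.png",np.hstack([a,b])[:,:,::-1])
X=cloud(g)
m=(X[...,2]>.08)&(X[...,2]<.1)&(X[...,0]>.54)&(X[...,1]>.1)&(X[...,1]<.31)
r=cv2.minAreaRect(X[m][:,:2].astype(np.float32)); print("crate",r)
```

```text
t 10.1833 at [ 0.5778 -0.0573  0.259 ] off [-0.341  0.79   0.067] rot [ 0.0031  0.0022 -0.0025] w 0.01495537285605449 F [-0.3 -1.2 -3. ] j [ 0.17  0.31 -0.22  1.74  0.08  1.1  -1.69]
crate ((0.6497364044189453, 0.19487695395946503), (0.16123059391975403, 0.16289480030536652), 0.7512590289115906)
```

View pics/in.png

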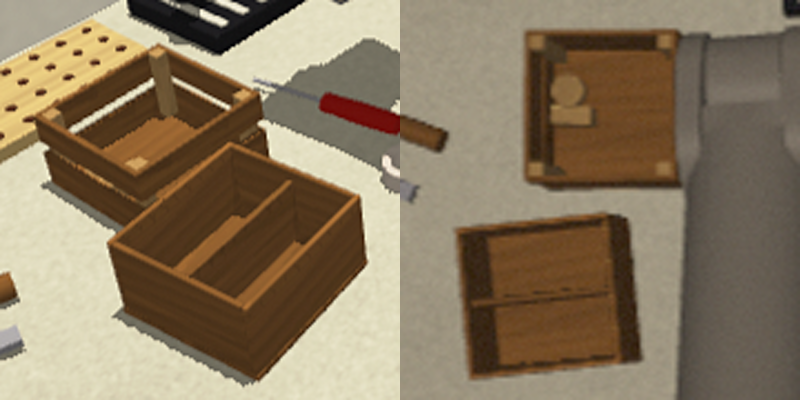

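The top view shows the plug at (568,90) and the block at (572,115), both inside the slatted crate. The other box is empty and the crate hasn't moved. Now I bring the tray back.

Call:
drive_tool(
  rows=[
    {"offset": [-0.09, 0.2, 0], "rotation": [0, 0, 0], "claw": 0},
    {"offset": [-0.18, 0.4, 0.02], "rotation": [0, 0, 0], "claw": 0},
    {"offset": [-0.26, 0.6, 0.04], "rotation": [0, 0, 0], "claw": 0},
    {"offset": [-0.32, 0.74, 0.06], "rotation": [0, 0, 0], "claw": 0},
    {"offset": [-0.34, 0.79, 0.067], "rotation": [0, 0, 0], "claw": 0},
    {"offset": [-0.34, 0.79, 0.067], "rotation": [0, 0, 0], "claw": 0},
    {"offset": [-0.34, 0.79, 0.067], "rotation": [0, 0, 0], "claw": 0},
  ],
)

```text
clock: 10.87
tcp_pos: [0.5285, -0.1646, 0.2494]
orientation: [-3.14, 0.039, 0.0]
contact_force: [-0.0, 0.5, -2.4]
grip_width: 0.015
gripper_force: 79.1
```

Run:
```python
from h import *
go([.5225,-.174,.0825],pose())
f=grab_frame("side");X=cloud(f)
m=(X[...,0]>.42)&(X[...,0]<.62)&(X[...,1]>-.3)&(X[...,1]<-.05)&(X[...,2]>.12)&(X[...,2]<.19)
hsv=cv2.cvtColor(f["frame"],cv2.COLOR_RGB2HSV); m&=(hsv[...,1]<30)&(hsv[...,2]<190)&(hsv[...,2]>60)
q=X[m];A=np.c_[q[:,:2],np.ones(len(q))];print(len(q),np.linalg.lstsq(A,q[:,2],rcond=None)[0],np.median(q,0))
```

```text
t 10.8667 at [ 0.5285 -0.1646  0.2494] off [-0.038  0.065  1.113] rot [-0.0005  0.      0.0024] w 0.015038197863488523 F [-0.   0.5 -2.4] j [ 0.34  0.27 -0.18  1.82  0.05  1.06 -1.46]
934 [1.11596063e-02 3.58727254e-05 1.67011736e-01] [ 0.54201824 -0.13955154  0.17319211]
```

The tray is level in the grip. I lower it and touch down slowly.

Call:
drive_tool(
  rows=[
    {"offset": [-0.01, 0.01, 0.08], "rotation": [0, 0, 0.002], "claw": 0},
    {"offset": [-0.03, 0.04, 0.2], "rotation": [0, 0, 0.002], "claw": 0},
    {"offset": [-0.04, 0.065, 0.33], "rotation": [0, 0, 0.002], "claw": 0},
    {"offset": [-0.04, 0.065, 0.46], "rotation": [0, 0, 0.002], "claw": 0},
    {"offset": [-0.04, 0.065, 0.6], "rotation": [0, 0, 0.002], "claw": 0},
    {"offset": [-0.04, 0.065, 0.73], "rotation": [0, 0, 0.002], "claw": 0},
    {"offset": [-0.04, 0.065, 0.85], "rotation": [0, 0, 0.002], "claw": 0},
    {"offset": [-0.04, 0.065, 0.95], "rotation": [0, 0, 0.002], "claw": 0},
    {"offset": [-0.04, 0.065, 1.0], "rotation": [0, 0, 0.002], "claw": 0},
    {"offset": [-0.04, 0.065, 1.0], "rotation": [0, 0, 0.002], "claw": 0},
    {"offset": [-0.04, 0.065, 1.0], "rotation": [0, 0, 0.002], "claw": 0},
  ],
)

```text
clock: 11.83
tcp_pos: [0.5219, -0.1751, 0.0996]
orientation: [-3.141, 0.046, 0.0]
contact_force: [0.1, -0.8, -2.1]
grip_width: 0.0148
gripper_force: 79.0
```

Call:
drive_tool(
  rows=[
    {"offset": [0, 0, 0.03], "rotation": [0, 0, 0], "claw": 0},
    {"offset": [0, 0, 0.05], "rotation": [0, 0, 0], "claw": 0},
    {"offset": [0, 0, 0.07], "rotation": [0, 0, 0], "claw": 0},
    {"offset": [0, 0, 0.085], "rotation": [0, 0, 0], "claw": 0},
    {"offset": [0, 0, 0.095], "rotation": [0, 0, 0], "claw": 0},
    {"offset": [0, 0, 0.105], "rotation": [0, 0, 0], "claw": 0},
    {"offset": [0, 0, 0.105], "rotation": [0, 0, 0], "claw": 0},
    {"offset": [0, 0, 0.105], "rotation": [0, 0, 0], "claw": 0},
  ],
)

```text
clock: 12.5
tcp_pos: [0.521, -0.1765, 0.0836]
orientation: [-3.141, 0.05, 0.001]
contact_force: [0.1, -0.6, -3.3]
grip_width: 0.0145
gripper_force: 79.1
```

Still hanging, by about 1 to 2 mm.

Call:
drive_tool(
  rows=[
    {"offset": [0, 0, 0.005], "rotation": [0, 0, 0], "claw": 0},
    {"offset": [0, 0, 0.01], "rotation": [0, 0, 0], "claw": 0},
    {"offset": [0, 0, 0.013], "rotation": [0, 0, 0], "claw": 0},
    {"offset": [0, 0, 0.013], "rotation": [0, 0, 0], "claw": 0},
    {"offset": [0, 0, 0.013], "rotation": [0, 0, 0], "claw": 0},
  ],
)

```text
clock: 12.92
tcp_pos: [0.5211, -0.1765, 0.0817]
orientation: [-3.141, 0.05, 0.001]
contact_force: [0.4, -0.2, -2.3]
grip_width: 0.0149
gripper_force: 79.3
```

Call:
drive_tool(
  rows=[
    {"offset": [0, 0, 0.004], "rotation": [0, 0, 0], "claw": 0},
    {"offset": [0, 0, 0.008], "rotation": [0, 0, 0], "claw": 0},
    {"offset": [0, 0, 0.008], "rotation": [0, 0, 0], "claw": 0},
    {"offset": [0, 0, 0.008], "rotation": [0, 0, 0], "claw": 0},
  ],
)

```text
clock: 13.25
tcp_pos: [0.521, -0.1765, 0.0816]
orientation: [3.141, -0.05, -0.001]
contact_force: [-4.6, 1.3, 9.7]
grip_width: 0.0146
gripper_force: 81.2
```

Touched down. I release, let the fingers open, and rise.

Call:
drive_tool(
  rows=[
    {"offset": [0, 0, 0], "rotation": [0, 0, 0], "claw": 0.2},
    {"offset": [0, 0, 0], "rotation": [0, 0, 0], "claw": 0.4},
    {"offset": [0, 0, 0], "rotation": [0, 0, 0], "claw": 0.6},
    {"offset": [0, 0, 0], "rotation": [0, 0, 0], "claw": 0.8},
    {"offset": [0, 0, 0], "rotation": [0, 0, 0], "claw": 1},
    {"offset": [0, 0, 0], "rotation": [0, 0, 0], "claw": 1},
    {"offset": [0, 0, 0], "rotation": [0, 0, 0], "claw": 1},
    {"offset": [0, 0, 0], "rotation": [0, 0, 0], "claw": 1},
    {"offset": [0, 0, 0], "rotation": [0, 0, 0], "claw": 1},
  ],
)

```text
clock: 14.0
tcp_pos: [0.5211, -0.1765, 0.0804]
orientation: [-3.141, 0.05, 0.001]
contact_force: [-0.8, -0.4, -0.1]
grip_width: 0.0853
gripper_force: 0.0
```

Call:
drive_tool(
  rows=[
    {"offset": [0, 0, -0.1], "rotation": [0, 0, 0], "claw": 1},
    {"offset": [0, 0, -0.2], "rotation": [0, 0, 0], "claw": 1},
    {"offset": [0, 0, -0.35], "rotation": [0, 0, 0], "claw": 1},
    {"offset": [0, 0, -0.5], "rotation": [0, 0, 0], "claw": 1},
    {"offset": [0, 0, -0.65], "rotation": [0, 0, 0], "claw": 1},
    {"offset": [0, 0, -0.8], "rotation": [0, 0, 0], "claw": 1},
    {"offset": [0, 0, -0.9], "rotation": [0, 0, 0], "claw": 1},
    {"offset": [0, 0, -0.9], "rotation": [0, 0, 0], "claw": 1},
    {"offset": [0, 0, -0.9], "rotation": [0, 0, 0], "claw": 1},
    {"offset": [0, 0, -0.9], "rotation": [0, 0, 0], "claw": 1},
  ],
)

```text
clock: 14.83
tcp_pos: [0.5205, -0.1763, 0.2145]
orientation: [-3.141, 0.049, 0.003]
contact_force: [-0.2, 0.3, -0.2]
grip_width: 0.0855
gripper_force: 0.0
```

Run:
```python
from h import *
go([.52,-.175,.2],pose())
f=grab_frame("side"); cv2.imwrite("pics/end.png",f["frame"][:,:,::-1])
X=cloud(f);z=X[...,2]
m=(X[...,0]>.42)&(X[...,0]<.62)&(X[...,1]>-.29)&(X[...,1]<-.06)&(z>.028)&(z<.042)
print(cv2.minAreaRect(X[m][:,:2].astype(np.float32)))
```

```text
t 14.8333 at [ 0.5205 -0.1763  0.2145] off [-0.003 -0.009  0.097] rot [-0.0001  0.0009 -0.0009] w 0.08545196073714674 F [-0.2  0.3 -0.2] j [ 0.35  0.3  -0.17  1.87  0.06  0.99 -1.44]
((0.5192973613739014, -0.17703887820243835), (0.18365807831287384, 0.1329314410686493), 87.69911193847656)
```

View pics/end.png

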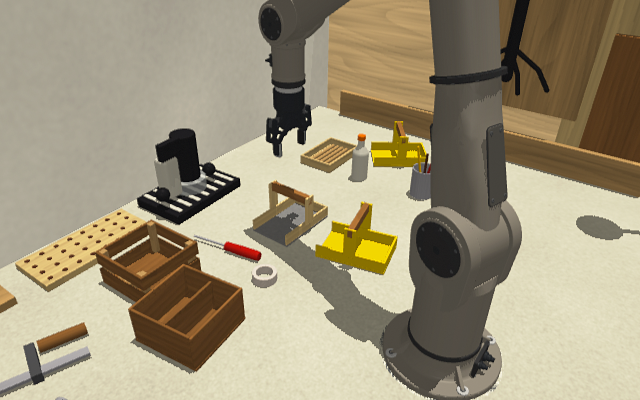

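The empty tray stands level in its old place at (290,210), and the gripper is clear of everything.

```bash
python3 -c "
from bench import hand_in
print(hand_in())"
```

```text
the job is handed in; nothing more can be done
None
```

I tipped both offcuts into the slatted crate, set the empty tray back level within about 2 mm of its start, and handed the job in at about 15 s; the crate did not move, and hand-in returned no verdict.

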